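# Load the spring tester to its marker

### The job

Check the spring in the bench tester: move sockets from the sloping rack onto the tester's sprung pan, choosing them so that the pan comes to rest with its pointer between the two prongs of the marker fork. Stand them upright, broad end down, directly on the pan floor; sockets that are not needed stay in the rack. Keep the cast bracket on the pan, do not shift the marker and leave the other things on the bench alone.

Things in the scene. Friction and masses are not known exactly. Their poses are not given: they have to be found in the camera images.
- pan (a joint): How far the sprung pan has sunk, in m: 0 = unloaded, grows downward, up to 0.072. The spring is linear: 7 mm for every 80 g on the pan (112 N/m), damped, wherever on the pan the load stands. The bracket alone sinks it 12 to 23 mm at the start.
- marker (a joint): Setting of the marker on its post, in m, on the same scale as the pan: 0 = level with the pointer of the unloaded pan, grows downward. It differs from run to run (0.032 to 0.060) and stays put by friction.
- pan_centre (a point): Centre of the upper face of the pan floor; moves with the pan. Steel tray 190 (x) x 240 (y) mm, floor 125 mm above the bench when unloaded; 3 mm thick rims stand 8 mm above the floor. Axes: z up, +x towards the marker post (140 mm from the centre along x, 32 mm towards -y, its top 152 mm above the bench). The bracket starts on the +x half; the -x half of the pan is empty.
- pointer_tip (a point): Tip of the pan's pointer, a 3 mm thick, 8 mm wide blade that sticks out of the pan's +x edge at pan-floor level; 145 mm from the pan centre along x, 4 mm above the pan floor, half-way up the blade.
- fork_mid (a point): Middle between the two prongs of the marker, a fork of two level prongs, each 3 mm thick, 13 mm apart inside, on a black clip on the tester's post. The pointer is right when it lies between the prongs, i.e. its tip is at this height within 5 mm.
- bracket_mid (a point): L-shaped cast aluminium bracket, 50 mm (x) by 80 mm (y) by 44 mm high, lying on the +x half of the pan; its upright wall is at its +x side. Its mass varies (140 to 260 g). This point is in its middle, 22 mm above its underside.
- small_mid (a point): Steel socket, round: foot 36 mm across, 10 mm high (the broad end), above it a plain barrel 22 mm across; 46 mm high overall; weighs 80 g, which sinks the pan by 7 mm. Starts in one of the rack's pockets (which one varies), leaning 27 degrees. This point is on its axis, half-way up (23 mm above its underside); z = its axis, from foot to open end.
- medium_mid (a point): Steel socket, round: foot 36 mm across, 10 mm high (the broad end), above it a plain barrel 29 mm across; 51 mm high overall; weighs 160 g, which sinks the pan by 14 mm. Starts in one of the rack's pockets (which one varies), leaning 27 degrees. This point is on its axis, half-way up (25.5 mm above its underside); z = its axis, from foot to open end.
- large_mid (a point): Steel socket, round: foot 36 mm across, 10 mm high (the broad end), above it a plain barrel 36 mm across; 56 mm high overall; weighs 320 g, which sinks the pan by 28 mm. Starts in one of the rack's pockets (which one varies), leaning 27 degrees. This point is on its axis, half-way up (28 mm above its underside); z = its axis, from foot to open end.
- rack: Fixed rack, 90 (x) x 250 (y) mm; origin on the bench under its middle. Its plate slopes 27 degrees, facing up and to the rack's -x. Three round pockets, 38 mm across, 12 mm deep square to the face, at y = -78, 0, +78 mm; pocket floor centre at x = -5, z = 41 mm. A socket stands in each, foot 2 mm below the face, its axis leaning 27 degrees from vertical towards the rack's -x.
- wrench_mid (a point): A bystander: open-ended wrench, 170 mm long, lying on the bench. This point is in the middle of its length.
- spray_mid (a point): A bystander: spray can, 54 mm across, 155 mm high, upright. This point is on its axis, 75 mm up.
- battery_mid (a point): A bystander: cordless-drill battery, 120 x 75 x 63 mm, on the bench. This point is 30 mm above its underside, in the middle.
Not all that is in view belongs to the job. Leave any yellow look-alike of the part that bears large_mid alone.

How it is judged (in metres and radians):
At the end, for the whole second after the job is handed in: The pan is at rest with the pointer tip within 5 mm of the height of the middle of the marker fork; every socket either stands upright (within 7 degrees), broad end down, directly on the pan floor, or sits in a pocket of the rack; the bracket lies on the pan (z of pointer_tip in the frame of fork_mid between -0.005 and 0.005 m and velocity of joint pan between -0.006 and 0.006 m/s and ((x of small_mid in the frame of pan_centre between -0.092 and 0.092 m and y of small_mid in the frame of pan_centre between -0.117 and 0.117 m and z of small_mid in the frame of pan_centre between 0.018 and 0.029 m and angle between small_mid's own z axis and vertical below 0.12 rad) or (x of small_mid in the frame of rack between -0.05 and 0.02 m and y of small_mid in the frame of rack between -0.115 and 0.115 m and z of small_mid in the frame of rack between 0.04 and 0.09 m and angle between small_mid's own z axis and vertical between 0.37 and 0.57 rad)) and ((x of medium_mid in the frame of pan_centre between -0.092 and 0.092 m and y of medium_mid in the frame of pan_centre between -0.117 and 0.117 m and z of medium_mid in the frame of pan_centre between 0.0205 and 0.0315 m and angle between medium_mid's own z axis and vertical below 0.12 rad) or (x of medium_mid in the frame of rack between -0.05 and 0.02 m and y of medium_mid in the frame of rack between -0.115 and 0.115 m and z of medium_mid in the frame of rack between 0.04 and 0.09 m and angle between medium_mid's own z axis and vertical between 0.37 and 0.57 rad)) and ((x of large_mid in the frame of pan_centre between -0.092 and 0.092 m and y of large_mid in the frame of pan_centre between -0.117 and 0.117 m and z of large_mid in the frame of pan_centre between 0.023 and 0.034 m and angle between large_mid's own z axis and vertical below 0.12 rad) or (x of large_mid in the frame of rack between -0.05 and 0.02 m and y of large_mid in the frame of rack between -0.115 and 0.115 m and z of large_mid in the frame of rack between 0.04 and 0.09 m and angle between large_mid's own z axis and vertical between 0.37 and 0.57 rad)) and x of bracket_mid in the frame of pan_centre between -0.09 and 0.09 m and y of bracket_mid in the frame of pan_centre between -0.115 and 0.115 m and z of bracket_mid in the frame of pan_centre between 0.012 and 0.032 m); the robot touches nothing.
It fails at once if a bystander (wrench, spray can, battery) is moved by more than 25 mm (distance of any of wrench_mid, spray_mid, battery_mid from where it was at the start of the episode above 0.025 m).
It fails at once if the marker is shifted by more than 4 mm (distance of fork_mid from where it was at the start of the episode above 0.004 m).
It also fails if it takes over 72 s, if anything falls off the work surface, if the arm or the gripper's body presses on something with over 40 N, if the wrist force passes 120 N, or if a joint passes its speed limit or range.

### The arm

A 6-joint arm with a two-finger parallel gripper is mounted at the origin on the work surface. World frame = base frame: x ahead of the robot, y to its left, z up, the work surface at z = 0. Lengths are in mm, angles in degrees, forces in N, time in s.
With the tool pointing down it reaches from about 350 to 850 mm from the base axis. Payload 8.1 kg.
Tool frame: the origin (TCP) lies where the fingers leave the gripper's body, on its centre line; the fingertips stand 73 mm ahead of it and the grasp point (between the pads) lies 54 mm ahead of it; z points along the fingers, y is the line along which they close (so a half turn about z gives the same grasp; the last joint's range is limited). The gripper opens to 85 mm and grips with 20 to 120 N. Pads are 22 mm wide; open, the fingers measure 114 mm over their backs; the gripper's body (76 mm by 85 mm) begins 54 mm behind the grasp point. The pads swing forward as they close: fully open they stand 13 mm farther back than shut.
Start: joints at [-71.872, 7.471, 85.268, -0, 87.261, -4.893], TCP at [234.665, -552.212, 303.892] pointing down, gripper open.
Joint ranges: [-169.43, 169.43], [-51.17, 129.36], [1.28, 143.12], [-76.62, 256.62], [0, 156.53], [-152.29, 152.29]. Speed limits (degrees/s): [136.94, 136.94, 159.86, 180, 180, 180].

### API

Orientations are given as [roll, pitch, yaw] about the fixed x, y, z axes, in that order (R = Rz(yaw) Ry(pitch) Rx(roll)).
In Python, from bench import sense, optics, r gives the robot as it stands.
- The arm moves only by the tool servo_tool, never from a script. Its argument "plan" is a list that holds one entry, the list of rows, each a list of 5 numbers: the shift along the world's x, y, z in m, then the turn about the world's z in degrees, then the finger opening in m, from 0 to 0.0854. A call has 1 to 10 rows; each row shifts and turns the commanded pose from where the row before left it; what a row does not reach is not made up. A row lasts 1/10 s, in which the tool goes at most 50 mm and 8.59 degrees, less where a joint would pass 70% of its speed; a pose out of reach is approached as far as the arm can. A call is refused whole if a number of a shift passes 0.05 or a number of a turn 8.59, either way. A call with a gripper value outside its range is refused whole. The fingers move at their own pace and stop on an object; "force" is the grip in N (left out, the last holds). Time passes only in rows, so rows that do not move let the fingers close. It gives the time, the measured TCP pose, the force, the opening and the grip force at its end, in the units of the state.
- sense(): the state, without advancing time (a new reading comes with each control period).
- optics.snapshot(name): name is "scene" or "top" or "wrist"; returns a dict with "frame" (400x640x3 uint8, blue, green, red), "fx", "fy", "cx", "cy" (pixels), "cam_to_world" (4x4, takes a point from camera to world coordinates). Camera axes: x right, y down, z forward; pixel columns grow to the right and rows downward; lengths in mm; the calibration is good to about 2 mm. A picture is of the moment at which its call begins. There is no depth.
- r.hand_in(): hands the job in; it is judged then, once.
The state is a dict: "time": time; "joint_pos": joint angles; "qd": joint speeds; "joint_efforts": joint torques, N m; "tool_pos": TCP position; "tcp_rot": TCP orientation; "ft_force": force on the tool from outside, world axes, zero at the start; "wrist_torque": the same for the moment, N m; "finger_gap": finger opening in mm; "grip_force": force on a finger pad.
Only numpy, scipy, OpenCV 4.12 (cv2) and the standard library are available. Lean on these libraries where they do the work, as an engineer would, in place of code of your own. Each camera call takes 0.05 s, during which the arm holds its last target. There are 200 camera calls.

## Working session

There is one attempt and no reset: what is moved stays moved. The work goes in short steps, Python scripts to look and compute and a tool call to move; the robot and the scene stay as the last step left them, time stands still between calls to the robot, and variables do not carry over. Pictures are saved under pics/ and viewed, at most 10 in all, crops included, and the job is handed in when it is done.

Besides the shell and the picture viewer there is one more tool, called in YAML: its name, and indented under it one key for each argument. servo_tool: Moves the arm, as the interface text tells. Its arguments: {"type":"object","properties":{"plan":{"type":"array"},"force":{"type":"number"}},"required":["plan"]}

```bash
mkdir -p pics
cat > h.py <<'E'
import numpy as np, cv2, json
from bench import sense, optics, r
def snap(n,f):
    d=optics.snapshot(n); cv2.imwrite(f'pics/{f}.png',d['frame']); np.savez(f'pics/{f}.npz',**{k:np.array(v) for k,v in d.items()}); return d
def ld(f): return dict(np.load(f'pics/{f}.npz'))
def ray(d,u,v):
    T=np.array(d['cam_to_world']); q=T[:3,:3]@np.array([(u-d['cx'])/d['fx'],(v-d['cy'])/d['fy'],1]); return T[:3,3],q
def atz(d,u,v,z):
    o,q=ray(d,u,v); return o+q*(z-o[2])/q[2]
def proj(d,p):
    T=np.linalg.inv(np.array(d['cam_to_world'])); c=T[:3,:3]@np.array(p,float)+T[:3,3]; return np.array([d['fx']*c[0]/c[2]+d['cx'],d['fy']*c[1]/c[2]+d['cy']])
def tri(obs):
    A=0;b=0
    for d,u,v in obs:
        o,q=ray(d,u,v);q=q/np.linalg.norm(q);P=np.eye(3)-np.outer(q,q);A=A+P;b=b+P@o
    return np.linalg.solve(A,b)
E
python3 - <<'E'
from h import *
for n in('scene','top','wrist'):
    d=snap(n,n+'0'); print(n,d['fx'],np.array(d['cam_to_world']).round(2).tolist())
print(sense())
cv2.imwrite('pics/a.png',np.vstack([cv2.imread('pics/scene0.png')]))
E
```

```text
scene 471.7617557908219 [[0.81, 0.39, -0.43, 1161.81], [0.58, -0.53, 0.61, -905.94], [0.01, -0.75, -0.66, 1034.67], [0.0, 0.0, 0.0, 1.0]]
top 491.4780693348754 [[-0.03, -0.99, 0.15, 319.12], [-1.0, 0.03, -0.01, -2.4], [0.01, -0.15, -0.99, 1606.06], [0.0, 0.0, 0.0, 1.0]]
wrist 353.2244332081446 [[0.39, -0.89, -0.25, 297.5], [-0.92, -0.38, -0.1, -525.37], [-0.0, 0.27, -0.96, 372.93], [0.0, 0.0, 0.0, 1.0]]
{'time': 0.15, 'joint_pos': array([-7.18727960e+01,  7.50656929e+00,  8.53154793e+01, -8.00216203e-04,
        8.72607495e+01, -4.89283280e+00]), 'qd': array([-0.01414577, -0.13344265, -0.25515655,  0.01069778, -0.02934661,
        0.07320537]), 'joint_efforts': array([ 1.83807759e-03, -5.70062327e+01, -5.01159668e+01,  1.09089931e-04,
        9.66450461e-03,  3.50135724e-05]), 'tool_pos': array([ 234.55158555, -551.9097953 ,  303.06561603]), 'tcp_rot': array([-1.79917435e+02, -6.26570012e-03,  2.30200711e+01]), 'ft_force': array([0.66876676, 0.13524213, 0.53946886]), 'wrist_torque': array([-0.00463386,  0.05202933,  0.01241066]), 'grip_force': 0.0, 'finger_gap': 85.5632798288332}
```

View pics/scene0.png

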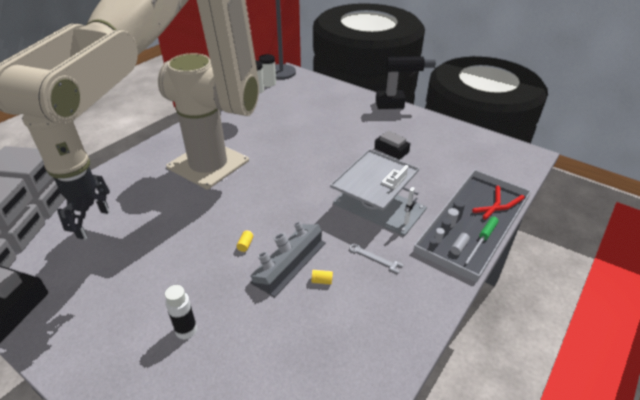

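View pics/top0.png

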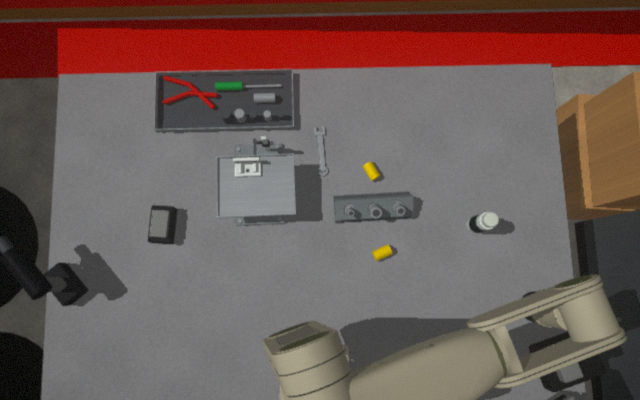

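The top view shows the rack at about (373,207) with three sockets, the pan at (257,187) and the wrench at (322,150). The scene view shows the fork post near (410,195).

Run:
```python
from h import *
t=cv2.imread('pics/top0.png');s=cv2.imread('pics/scene0.png')
A=cv2.resize(t[140:230,210:420],None,fx=3.8,fy=3.8,interpolation=2)
B=cv2.resize(s[218:293,245:325],(266,250),interpolation=2)   # x3.325
C=cv2.resize(s[145:240,330:440],(290,250),interpolation=2) # x2.636
m=np.zeros((A.shape[0]+250,A.shape[1],3),np.uint8); m[:A.shape[0]]=A; m[A.shape[0]:,:266]=B; m[A.shape[0]:,280:570]=C
print(m.shape); cv2.imwrite('pics/m1.png',m)
T=ld('top0')
for n,u,v,z in[('pan c',257,187,110),('rack',373,207,40),('wrench',322,150,5),('battery',162,224,60),('spray',488,220,155),('y1',372,171,15),('y2',383,253,15),('tray',228,130,30)]: print(n,atz(T,u,v,z).round())
```

```text
(592, 798, 3)
pan c [600. 160. 110.]
rack [ 538. -205.   40.]
wrench [741. -47.   5.]
battery [499. 465.  60.]
spray [ 474. -532.  155.]
y1 [ 662. -211.   15.]
y2 [ 391. -234.   15.]
tray [810. 263.  30.]
```

View pics/m1.png

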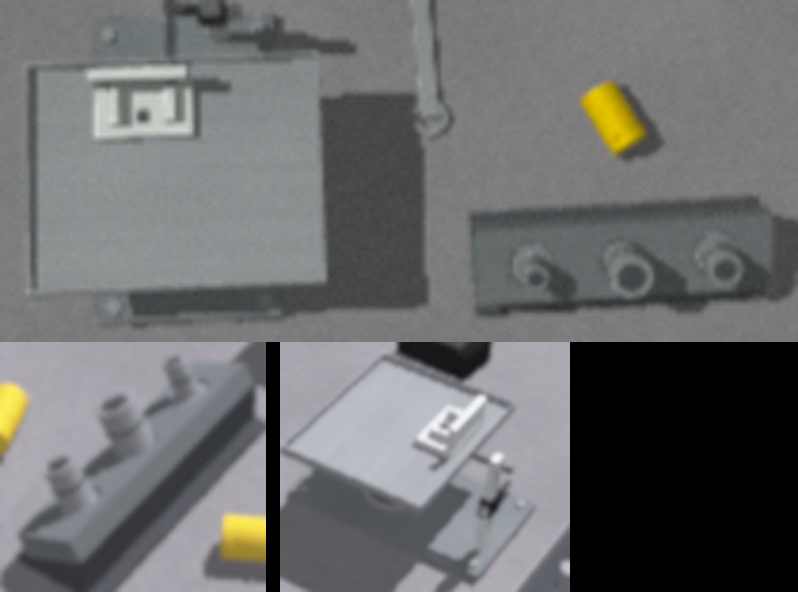

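The crop shows the small socket at +y (open end at top-view pixel 351.6,212.4), the large one in the middle (376.6,212.9) and the medium one at -y (400.8,210.3). I'll go above the rack for a close look.

servo_tool:
  plan:
    - [[0.027, 0.035, 0, -2.3, 0.0854], [0.027, 0.035, 0, -2.3, 0.0854], [0.027, 0.035, 0, -2.3, 0.0854], [0.027, 0.035, 0, -2.3, 0.0854], [0.027, 0.035, 0, -2.3, 0.0854], [0.027, 0.035, 0, -2.3, 0.0854], [0.027, 0.035, 0, -2.3, 0.0854], [0.027, 0.035, 0, -2.3, 0.0854], [0.027, 0.035, 0, -2.3, 0.0854], [0.027, 0.035, 0, -2.3, 0.0854]]

```text
time: 1.15
tool_pos: [505.4, -200.5, 303.7]
tcp_rot: [-180.0, 0.0, -0.1]
ft_force: [0.5, -0.2, -0.6]
finger_gap: 85.4
grip_force: 0.0
```

Run:
```python
from h import *
d=snap('wrist','w1'); s=sense(); print(s['time'],s['tool_pos'],s['tcp_rot'],np.array(d['cam_to_world']).round(2).tolist())
```

```text
1.2 [ 508.46419267 -195.38501147  303.65880853] [-1.79802406e+02 -1.16677864e-01 -3.30391701e-02] [[-0.0, -0.96, -0.27, 573.75], [-1.0, 0.0, 0.0, -200.7], [-0.0, 0.27, -0.96, 373.69], [0.0, 0.0, 0.0, 1.0]]
```

servo_tool:
  plan:
    - [[0.03, 0.044, -0.008, 0, 0.0854], [0.03, 0.044, -0.008, 0, 0.0854], [0.03, 0.044, -0.008, 0, 0.0854], [0.03, 0.044, -0.008, 0, 0.0854], [0.03, 0.044, -0.008, 0, 0.0854], [0.03, 0.044, -0.008, 0, 0.0854], [0.03, 0.044, -0.008, 0, 0.0854], [0.03, 0.044, -0.008, 0, 0.0854], [0.03, 0.044, -0.008, 0, 0.0854], [0.02, 0.04, 0, 0, 0.0854]]

```text
time: 2.2
tool_pos: [775.6, 207.0, 234.2]
tcp_rot: [180.0, 0.2, 0.0]
ft_force: [0.8, 0.3, 0.1]
finger_gap: 85.7
grip_force: 0.0
```

Run:
```python
from h import *
d=snap('wrist','w2'); s=sense(); print(s['time'],s['tool_pos'],s['tcp_rot'],np.array(d['cam_to_world']).round(2).tolist())
m=np.hstack([cv2.resize(cv2.imread(f'pics/w{i}.png'),(400,250),interpolation=3) for i in(1,)])
```

```text
2.25 [776.00029736 214.24638444 231.76501199] [-179.87098929    0.25311049    0.29229457] [[0.0, -0.96, -0.27, 844.18], [-1.0, -0.0, 0.0, 206.95], [-0.0, 0.27, -0.96, 303.94], [0.0, 0.0, 0.0, 1.0]]
```

View pics/w1.png

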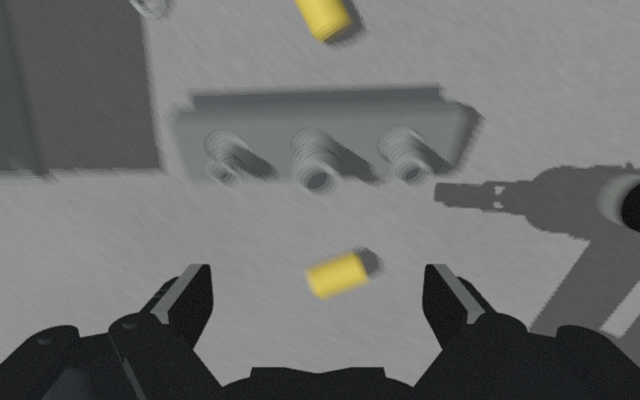

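View pics/w2.png

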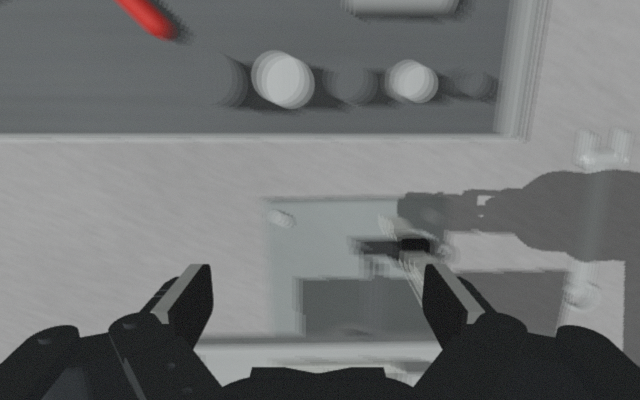

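The rack picture confirms the order, small, large, medium from left (+y) to right. The fork is near (380,248), partly hidden by a finger and blurred. I'll shift, let it settle and look again.

servo_tool:
  plan:
    - [[0.01, -0.02, -0.01, 0, 0.0854], [0.01, -0.02, -0.01, 0, 0.0854], [0.01, -0.01, -0.01, 0, 0.0854], [0, 0, 0, 0, 0.0854], [0, 0, 0, 0, 0.0854], [0, 0, 0, 0, 0.0854]]

```text
time: 2.85
tool_pos: [805.3, 155.1, 208.1]
tcp_rot: [-180.0, -0.1, -0.0]
ft_force: [0.6, 0.0, 0.4]
finger_gap: 85.3
grip_force: 0.0
```

Run:
```python
from h import *
d=snap('wrist','w3'); s=sense(); print(s['time'],s['tool_pos'],s['tcp_rot'],np.array(d['cam_to_world']).round(3).tolist())
for p in [(745,165,80),(745,165,90),(740,130,152)]: print(proj(d,p))
i=cv2.imread('pics/w3.png'); cv2.imwrite('pics/m3.png',cv2.resize(i[200:380,210:450],(800,600),interpolation=2))
```

```text
2.9 [805.35059693 155.59647181 208.36964019] [-1.79975463e+02 -7.60712793e-02  2.02182968e-02] [[0.0, -0.964, -0.268, 873.62], [-1.0, -0.0, 0.001, 154.966], [-0.002, 0.268, -0.964, 278.11], [0.0, 0.0, 0.0, 1.0]]
[302.04224385 319.37476493]
[301.3348734  328.72293273]
[373.80554601 421.65461185]
```

View pics/m3.png

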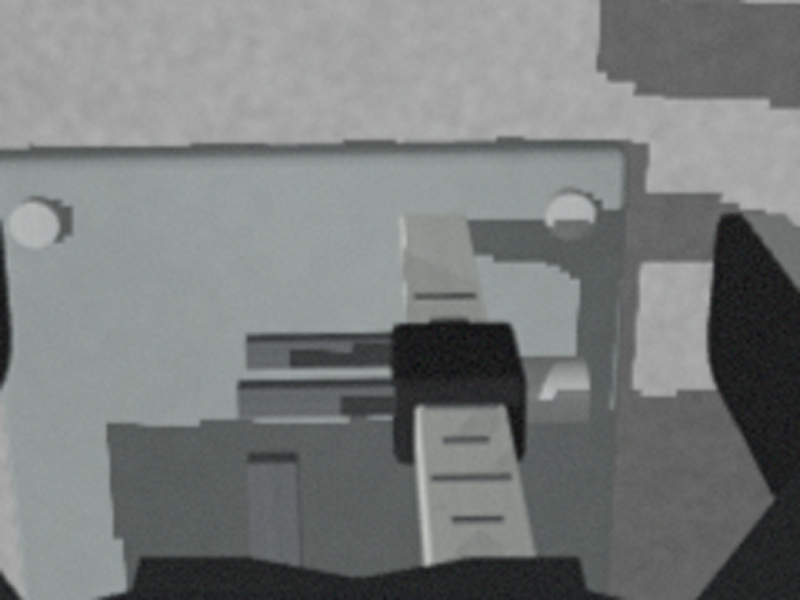

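The crop shows both prongs end-on. The lower prong's top front edge is at row 342, the upper prong's at 388 and the pointer's at 463, with its columns from 247 to 298 (scale 3.333, offset 210,200). A second view from higher up will give parallax.

servo_tool:
  plan:
    - [[0, 0, 0.03, 0, 0.0854], [-0.02, 0.01, 0.02, 0, 0.0854], [-0.02, 0.01, 0, 0, 0.0854], [-0.02, 0, 0, 0, 0.0854], [0, 0, 0, 0, 0.0854], [0, 0, 0, 0, 0.0854], [0, 0, 0, 0, 0.0854]]

```text
time: 3.6
tool_pos: [746.0, 175.5, 257.8]
tcp_rot: [-180.0, -0.1, 0.0]
ft_force: [-0.9, -0.1, -1.1]
finger_gap: 85.8
grip_force: 0.0
```

Run:
```python
from h import *
d=snap('wrist','w4'); s=sense(); print(s['time'],s['tool_pos'],s['tcp_rot'],np.array(d['cam_to_world']).round(3).tolist())
for p in [(745,165,80),(745,165,90),(740,130,152)]: print(proj(d,p))
i=cv2.imread('pics/w4.png'); a=cv2.resize(i[160:400,200:520],(800,600),interpolation=2)
cv2.imwrite('pics/m4.png',a)
```

```text
3.65 [746.11589112 175.36354692 257.56235511] [-1.79993402e+02 -6.95745141e-02  9.95863472e-03] [[0.001, -0.964, -0.267, 814.252], [-1.0, -0.001, 0.001, 175.438], [-0.001, 0.267, -0.964, 327.948], [0.0, 0.0, 0.0, 1.0]]
[332.00734986 208.9803041 ]
[332.56028981 212.81560538]
[402.40545699 254.17302205]
```

View pics/m4.png

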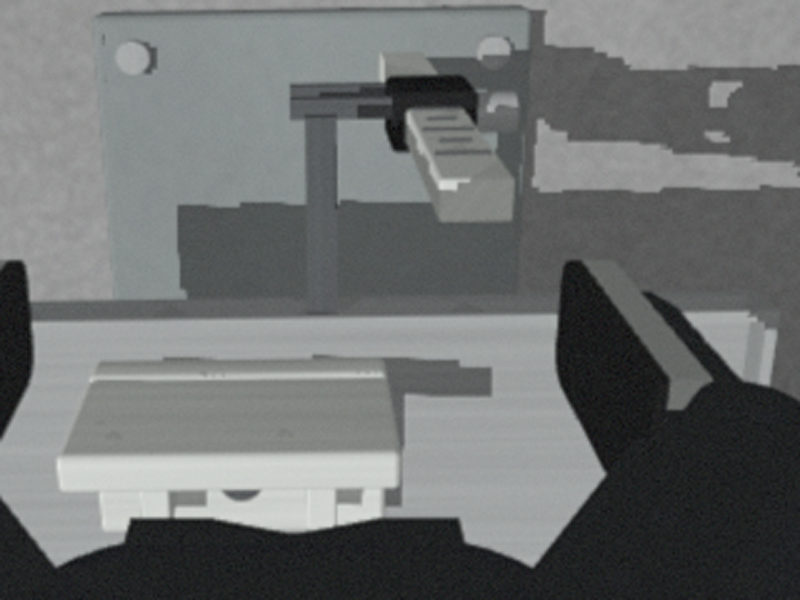

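In this crop the upper prong end is at (290,99) and the pointer tip at columns 305 to 337, row about 117. The bracket is clear on the +x half.

Run:
```python
from h import *
a,b=ld('w3'),ld('w4')
A=lambda u,v:(a,210+u/3.3333,200+v/3.3333); B=lambda u,v:(b,200+u/2.5,160+v/2.5)
for n,p,q in[('ptrL',(247,463),(305,117)),('ptrR',(298,463),(337,117)),('up',(238,388),(290,100)),('low',(247,342),(290,87)),('upback',(238,415),(290,119)),('posttop -x?',(393,325),(390,76))]:
    P=tri([A(*p),B(*q)]); print(n,P.round(1),[ (proj(o[0],P)-o[1:]).round(1).tolist() for o in(A(*p),B(*q))])
for e in (-1,1):
  print(tri([A(238,388),B(290,100+2.5*e)])[2],tri([A(272,463),B(321,117+2.5*e)])[2])
# rack: socket open-end centres w1 motion blurred; refine w/ top cam
T=ld('top0');W=ld('w1')
for n,u,v,wu,wv in[('small',351.6,212.4,224,175),('large',376.6,212.9,318,181),('medium',400.8,210.3,410,173)]:
    h={'small':46,'medium':51,'large':56}[n]; z=41+np.cos(np.radians(27))*h
    P=atz(T,u,v,z);print(n,z,P.round(1),atz(W,wu,wv,z).round(1),'pocket xy',(P[0]+np.sin(np.radians(27))*h).round(1),P[1].round(1))
for u,v in[(30,65),(318,55),(327,285),(30,290)]: print('pan',atz(T,210+u/3.8,140+v/3.8,118).round(1))
for u,v in[(471,213),(757,197),(775,300),(478,310)]: print('rack',atz(T,210+u/3.8,140+v/3.8,60 if v<250 else 15).round(1))
```

```text
ptrL [756.4 172.8 115.8] [[0.1, 0.0], [-0.1, -0.0]]
ptrR [756.4 164.8 115.7] [[-0.0, -0.0], [0.0, 0.0]]
up [754.8 176.7  92. ] [[0.1, 0.0], [-0.1, -0.0]]
low [754.6 176.6  76. ] [[-0.1, -0.0], [0.1, 0.0]]
upback [749.5 176.7  92.3] [[0.2, 0.1], [-0.2, -0.0]]
posttop -x? [758.1 148.   75.9] [[0.8, 0.2], [-0.7, -0.2]]
93.65845596636971 117.129739951944
90.2962031171714 114.48293427895392
small 81.98630011266492 [ 517.2 -132.    82. ] [ 521.3 -122.3   82. ] pocket xy 538.1 -132.0
large 90.8963653545486 [ 512.5 -209.1   90.9] [ 517.9 -200.9   90.9] pocket xy 537.9 -209.1
medium 86.44133273360677 [ 519.2 -285.8   86.4] [ 523.6 -276.4   86.4] pocket xy 542.4 -285.8
pan [696.2 279.1 118. ]
pan [698.7  44.2 118. ]
pan [509.   40.8 118. ]
pan [511.3 278.6 118. ]
rack [574.1 -79.6  60. ]
rack [ 581.5 -320.9   60. ]
rack [ 499.  -340.6   15. ]
rack [497.2 -85.   15. ]
```

Fork mid z ≈ 82.5, with the prong spacing measuring 16.0 as it should. The pointer is at 114.2, so the pan needs about 32 mm more. The large socket goes first, then I'll measure again. Next is a settled look at the rack.

servo_tool:
  plan:
    - [[-0.024, -0.038, 0.004, 0, 0.06], [-0.024, -0.038, 0.004, 0, 0.06], [-0.024, -0.038, 0.004, 0, 0.06], [-0.024, -0.038, 0.004, 0, 0.06], [-0.024, -0.038, 0.004, 0, 0.06], [-0.024, -0.038, 0.004, 0, 0.06], [-0.024, -0.038, 0.004, 0, 0.06], [-0.024, -0.038, 0.004, 0, 0.06], [-0.024, -0.038, 0.004, 0, 0.06], [-0.024, -0.038, 0.004, 0, 0.06]]

```text
time: 4.65
tool_pos: [504.8, -206.5, 297.8]
tcp_rot: [180.0, -0.1, -0.0]
ft_force: [0.9, -0.3, -0.1]
finger_gap: 59.8
grip_force: 0.0
```

servo_tool:
  plan:
    - [[0, 0, 0, 0, 0.06], [0, 0, 0, 0, 0.06], [0, 0, 0, 0, 0.06], [0, 0, 0, 0, 0.06], [0, 0, 0, 0, 0.06]]

```text
time: 5.15
tool_pos: [506.0, -203.5, 296.8]
tcp_rot: [-180.0, 0.0, 0.1]
ft_force: [0.2, -0.2, 0.7]
finger_gap: 59.9
grip_force: 0.0
```

Run:
```python
from h import *
d=snap('wrist','w5'); s=sense(); print(s['time'],s['tool_pos'],s['tcp_rot'],np.array(d['cam_to_world'])[:3,3].round(1))
i=cv2.imread('pics/w5.png'); cv2.imwrite('pics/m5.png',cv2.resize(i[80:260,160:480],(800,450),interpolation=2))
S=ld('scene0')
for n,u,v,z in[('large',280.2,237.5,91),('medium',263.6,255.2,86.4),('small',298.5,224,82)]: print(n,atz(S,u,v,z).round(1))
```

```text
5.2 [ 505.86196321 -203.60081114  296.81801136] [-1.79986128e+02  1.80459112e-02  1.20330277e-01] [ 574.3 -203.5  366.7]
large [ 523.3 -207.4   91. ]
medium [ 527.  -283.    86.4]
small [ 524.9 -126.1   82. ]
```

View pics/m5.png

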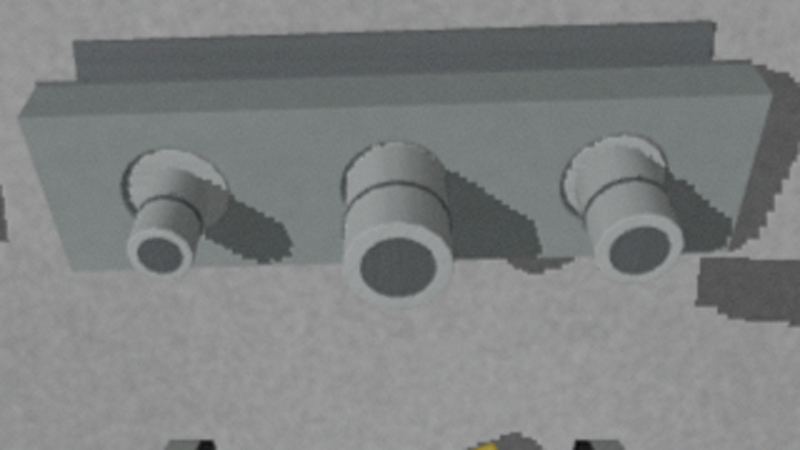

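Open ends in the crop: large (398,266), small (162,252), medium (638,248).

Run:
```python
from h import *
d=ld('w5')
for n,u,v,h in[('large',398,266,56),('medium',638,248,51),('small',162,252,46)]:
    z=41+h*.891; P=atz(d,160+u/2.5,80+v/2.5,z); s=42 if h>50 else 36
    a=np.array([-.454,-.014,.891]); G=P-a*(h-s); print(n,P.round(1),'floor',(P-a*h).round(1),'grasp',s,G.round(1),'tcp',(G+[0,0,54]).round(1))
```

```text
large [ 515.4 -204.7   90.9] floor [ 540.8 -203.9   41. ] grasp 42 [ 521.8 -204.5   78.4] tcp [ 521.8 -204.5  132.4]
medium [ 520.6 -282.    86.4] floor [ 543.8 -281.3   41. ] grasp 42 [ 524.7 -281.9   78.4] tcp [ 524.7 -281.9  132.4]
small [ 518.  -127.4   82. ] floor [ 538.9 -126.7   41. ] grasp 36 [ 522.5 -127.2   73.1] tcp [ 522.5 -127.2  127.1]
```

servo_tool:
  plan:
    - [[0.016, -0.001, -0.03, 1.8, 0.06], [0, 0, -0.035, 0, 0.06], [0, 0, -0.035, 0, 0.06], [0, 0, -0.03, 0, 0.06], [0, 0, -0.02, 0, 0.06], [0, 0, -0.014, 0, 0.06], [0, 0, 0, 0, 0.06], [0, 0, 0, 0, 0.06]]

```text
time: 6.0
tool_pos: [521.9, -205.5, 133.8]
tcp_rot: [180.0, -0.0, 1.8]
ft_force: [-0.1, 0.0, 0.2]
finger_gap: 60.1
grip_force: 0.0
```

servo_tool:
  plan:
    - [[0, 0, 0, 0, 0.045], [0, 0, 0, 0, 0.04], [0, 0, 0, 0, 0.036], [0, 0, 0, 0, 0.03], [0, 0, 0, 0, 0.025], [0, 0, 0, 0, 0.02]]
  force: 25

```text
time: 6.6
tool_pos: [522.0, -205.4, 134.4]
tcp_rot: [180.0, -0.1, 1.8]
ft_force: [-0.9, 2.5, 6.7]
finger_gap: 35.1
grip_force: 24.5
```

Gripped at a 35 mm gap. I'll lift along the pocket axis.

servo_tool:
  plan:
    - [[-0.005, 0, 0.01, 0, 0.02], [-0.005, 0, 0.01, 0, 0.02], [-0.005, 0, 0.01, 0, 0.02], [0, 0, 0.02, 0, 0.02], [0, 0, 0.03, 0, 0.02], [0, 0, 0.03, 0, 0.02], [0, 0, 0, 0, 0.02]]

```text
time: 7.3
tool_pos: [508.1, -206.8, 248.8]
tcp_rot: [179.7, -0.4, 1.8]
ft_force: [0.4, 0.4, -2.4]
finger_gap: 35.6
grip_force: 26.1
```

Run:
```python
from h import *
d=snap('wrist','w6'); s=sense(); print(s['time'],s['tool_pos'],s['ft_force'],s['finger_gap'],s['grip_force'])
i=cv2.imread('pics/w6.png'); cv2.imwrite('pics/m6.png',i)
p=np.array(s['tool_pos'])
for a in(27,0):
  t=np.radians(a);ax=np.array([-np.sin(t),0,np.cos(t)]); 
  print(a,proj(d,p+[0,0,-54]+ax*14),proj(d,p+[0,0,-54]-ax*42))
```

```text
7.35 [ 507.23660354 -206.36179219  246.00922425] [ 0.16901542  0.39428672 -3.79370952] 35.34618518596446 26.08788013458252
27 [314.87407777 322.96156074] [316.7754286  218.08296696]
0 [315.38889781 309.87644798] [315.59277733 251.07283969]
```

servo_tool:
  plan:
    - [[0.003, 0.015, 0.005, 0, 0.02], [0.003, 0.03, 0.005, 0, 0.02], [0.004, 0.045, 0.002, 0, 0.02], [0.004, 0.045, 0, 0, 0.02], [0.004, 0.045, 0, 0, 0.02], [0.004, 0.045, 0, 0, 0.02], [0.004, 0.045, 0, 0, 0.02], [0.004, 0.045, 0, 0, 0.02], [0.004, 0.045, 0, 0, 0.02], [0.004, 0.03, 0, 0, 0.02]]

```text
time: 8.35
tool_pos: [542.6, 187.9, 252.9]
tcp_rot: [-180.0, 0.2, 1.9]
ft_force: [0.1, 0.3, -2.9]
finger_gap: 35.6
grip_force: 26.1
```

servo_tool:
  plan:
    - [[0, 0.01, -0.01, 0, 0.02], [0, 0, -0.015, 0, 0.02], [0, 0, -0.01, 0, 0.02], [0, 0, 0, 0, 0.02], [0, 0, 0, 0, 0.02]]

```text
time: 8.85
tool_pos: [544.0, 193.1, 219.2]
tcp_rot: [180.0, 0.1, 1.7]
ft_force: [0.7, 0.4, -1.9]
finger_gap: 35.0
grip_force: 26.1
```

servo_tool:
  plan:
    - [[0, 0, -0.006, 0, 0.02], [0, 0, -0.006, 0, 0.02], [0, 0, -0.006, 0, 0.02], [0, 0, -0.006, 0, 0.02], [0, 0, -0.006, 0, 0.02], [0, 0, -0.005, 0, 0.02], [0, 0, 0, 0, 0.02], [0, 0, 0, 0, 0.02], [0, 0, 0, 0, 0.02]]
  force: 20

```text
time: 9.75
tool_pos: [544.3, 194.5, 185.2]
tcp_rot: [180.0, 0.0, 1.8]
ft_force: [-0.1, -1.2, -0.8]
finger_gap: 35.0
grip_force: 26.3
```

Run:
```python
from h import *
d=snap('wrist','w7'); s=sense(); print(s['time'],s['tool_pos'],s['ft_force'],s['finger_gap'],s['grip_force'])
a=cv2.imread('pics/w6.png')[200:400,220:420]; b=cv2.imread('pics/w7.png')[200:400,220:420]
cv2.imwrite('pics/m7.png',cv2.resize(np.hstack([a,b]),(800,400),interpolation=2))
```

```text
9.8 [544.30537949 194.49061082 185.27287967] [ 1.06786164 -1.94040087 -0.36368259] 35.421384948324395 26.326808631420135
```

servo_tool:
  plan:
    - [[0.004, 0, -0.004, 0, 0.02], [0.004, 0, -0.004, 0, 0.02], [0, 0, 0, 0, 0.034], [0, 0, 0, 0, 0.036], [0, 0, 0, 0, 0.037], [0, 0, 0, 0, 0.038], [0, 0, 0, 0, 0.039], [0, 0, 0, 0, 0.041], [0, 0, 0, 0, 0.044], [0, 0, 0, 0, 0.046]]
  force: 20

```text
time: 10.8
tool_pos: [552.3, 194.5, 177.1]
tcp_rot: [180.0, -0.0, 1.8]
ft_force: [-0.7, 0.7, -0.1]
finger_gap: 46.2
grip_force: 0.0
```

Run:
```python
from h import *
d=snap('wrist','w8'); s=sense(); print(s['time'],s['tool_pos'],s['ft_force'],s['finger_gap'],s['grip_force'])
a,b,c=[cv2.imread(f'pics/w{k}.png')[190:400,210:430] for k in (6,7,8)]
cv2.imwrite('pics/m8.png',cv2.resize(np.hstack([b,c]),(800,382),interpolation=2))
```

```text
10.85 [552.33515413 194.45708482 177.05888151] [-0.51464016 -1.21349472 -0.43424589] 46.29941995115226 0.0
```

View pics/m8.png

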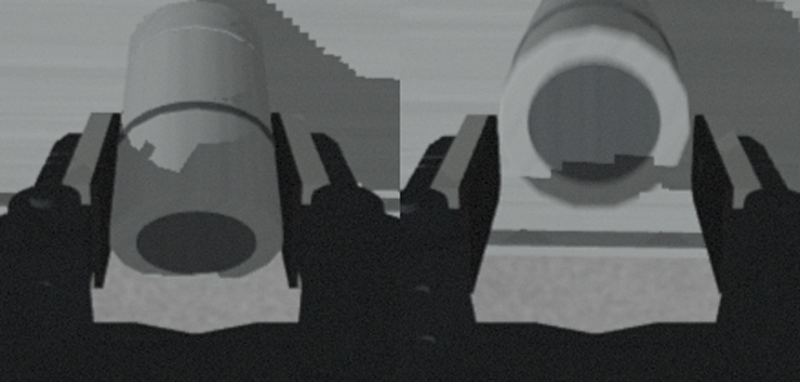

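The left half shows the socket leaning before release. On the right it stands upright on the pan, with its ring at about (593,115) and clear of both fingers. I'll back off and measure the pointer again from the same viewpoint.

servo_tool:
  plan:
    - [[0, 0, 0.015, 0, 0.046], [0, 0, 0.03, 0, 0.046], [0, 0, 0.04, 0, 0.06], [0.045, -0.007, 0, -0.3, 0.0854], [0.045, -0.007, 0, -0.3, 0.0854], [0.045, -0.007, 0, -0.3, 0.0854], [0.045, -0.007, 0, -0.3, 0.0854], [0.045, -0.007, 0, -0.3, 0.0854], [0.028, -0.004, 0, -0.3, 0.0854], [0, 0, 0, 0, 0.0854]]

```text
time: 11.85
tool_pos: [807.4, 153.6, 258.8]
tcp_rot: [180.0, 0.2, -0.1]
ft_force: [-0.7, 0.4, -1.2]
finger_gap: 85.4
grip_force: 0.0
```

servo_tool:
  plan:
    - [[0, 0, -0.027, 0, 0.0854], [0, 0, -0.027, 0, 0.0854], [0, 0, 0, 0, 0.0854], [0, 0, 0, 0, 0.0854], [0, 0, 0, 0, 0.0854], [0, 0, 0, 0, 0.0854]]

```text
time: 12.45
tool_pos: [806.2, 155.7, 211.5]
tcp_rot: [-180.0, -0.2, 0.0]
ft_force: [0.1, 0.1, -0.3]
finger_gap: 85.8
grip_force: 0.0
```

Run:
```python
from h import *
print('ring',atz(ld('w8'),316,253,138).round(1))
d=snap('wrist','w9'); s=sense(); print(s['time'],s['tool_pos'],s['tcp_rot'],np.array(d['cam_to_world'])[:3,3])
i=cv2.imread('pics/w9.png')
for z in (112.7,115.8,85,80,92,76): print(z,proj(d,(756.4,168.8,z)),proj(d,(754.7,176.7,z)))
cv2.imwrite('pics/m9.png',cv2.resize(i[260:380,240:400],(800,600),interpolation=2))
```

```text
ring [574.8 195.6 138. ]
12.5 [806.09425075 155.68656621 211.01094152] [-1.79971575e+02 -2.08559740e-01  2.94881677e-02] [874.24150043 155.61695508 281.75549245]
112.7 [293.67061033 333.56644939] [279.39047873 336.22604078]
115.8 [293.29135261 337.04029059] [278.78942293 339.73300941]
85 [296.60385521 306.69915981] [284.04065132 309.09376882]
80 [297.0593619  302.52691006] [284.76302037 304.87897607]
92 [295.93168963 312.85591384] [282.97480929 315.31261667]
76 [297.40999266 299.31527981] [285.31911481 301.63434265]
```

View pics/m9.png

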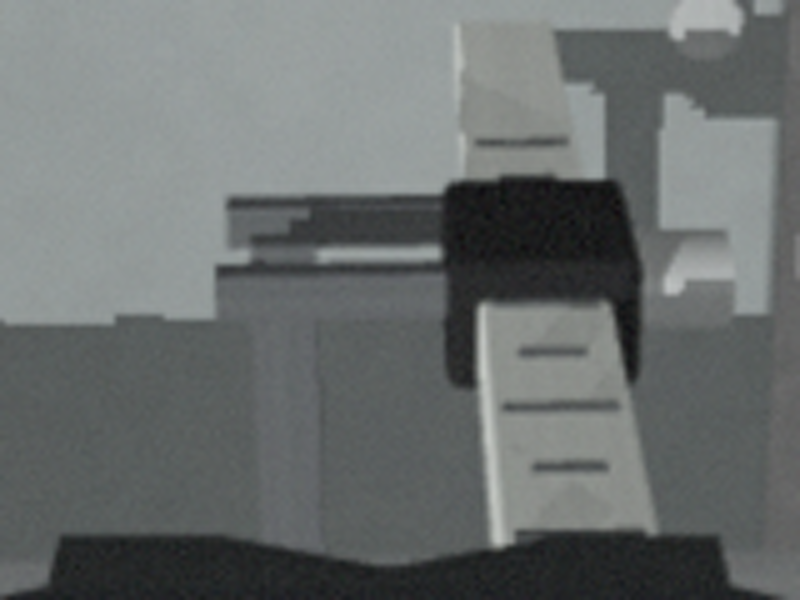

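The pointer tip now shows between the prongs (crop columns 250 to 316, rows about 235 to 263). The lower prong's top front edge is at row 209 and the upper's at 272. Intensity profiles will fix it more exactly.

Run:
```python
from h import *
g=cv2.cvtColor(cv2.imread('pics/w9.png'),6).astype(float)
print('row ptr(294-301) bare(306-322) leftend(286-289)')
for v in range(297,328): print(v,g[v,293:301].mean().round(),g[v,306:322].mean().round(),g[v,286:289].mean().round())
```

```text
row ptr(294-301) bare(306-322) leftend(286-289)
297 155.0 157.0 155.0
298 146.0 143.0 146.0
299 102.0 83.0 102.0
300 64.0 65.0 63.0
301 80.0 74.0 75.0
302 101.0 60.0 103.0
303 97.0 60.0 101.0
304 86.0 60.0 101.0
305 85.0 61.0 103.0
306 78.0 62.0 103.0
307 60.0 60.0 104.0
308 67.0 72.0 103.0
309 88.0 117.0 118.0
310 102.0 156.0 148.0
311 100.0 147.0 153.0
312 84.0 103.0 137.0
313 60.0 60.0 69.0
314 66.0 69.0 64.0
315 88.0 94.0 86.0
316 101.0 102.0 100.0
317 102.0 100.0 100.0
318 100.0 101.0 101.0
319 101.0 103.0 100.0
320 104.0 104.0 103.0
321 104.0 103.0 103.0
322 102.0 101.0 102.0
323 102.0 99.0 100.0
324 101.0 94.0 96.0
325 102.0 94.0 92.0
326 102.0 94.0 94.0
327 102.0 94.0 94.0
```

Run:
```python
from h import *
a=cv2.cvtColor(cv2.imread('pics/w3.png'),6).astype(float);b=cv2.cvtColor(cv2.imread('pics/w4.png'),6).astype(float)
print('w4 ptr(324-332) prong(338-350) end(317-321)')
for v in range(188,214): print(v,b[v,324:332].mean().round(),b[v,338:350].mean().round(),b[v,317:321].mean().round())
print('w3 ptr(287-297) ; prong (300-322), end')
for v in list(range(298,322))+list(range(330,344)): print(v,a[v,287:297].mean().round(),a[v,302:322].mean().round(),a[v,285:289].mean().round())
```

```text
w4 ptr(324-332) prong(338-350) end(317-321)
188 146.0 144.0 144.0
189 145.0 145.0 145.0
190 146.0 146.0 146.0
191 145.0 146.0 147.0
192 137.0 135.0 142.0
193 103.0 91.0 116.0
194 80.0 80.0 78.0
195 92.0 75.0 90.0
196 88.0 68.0 92.0
197 72.0 54.0 92.0
198 68.0 58.0 84.0
199 71.0 78.0 69.0
200 92.0 94.0 92.0
201 92.0 89.0 93.0
202 92.0 70.0 91.0
203 93.0 70.0 91.0
204 94.0 71.0 94.0
205 85.0 71.0 94.0
206 66.0 72.0 94.0
207 86.0 105.0 104.0
208 92.0 145.0 131.0
209 92.0 146.0 145.0
210 93.0 146.0 145.0
211 92.0 145.0 145.0
212 92.0 145.0 144.0
213 93.0 146.0 144.0
w3 ptr(287-297) ; prong (300-322), end
298 155.0 156.0 154.0
299 143.0 141.0 145.0
300 88.0 73.0 100.0
301 61.0 65.0 64.0
302 81.0 85.0 78.0
303 101.0 89.0 100.0
304 101.0 85.0 100.0
305 99.0 71.0 100.0
306 100.0 60.0 101.0
307 103.0 61.0 103.0
308 102.0 60.0 102.0
309 101.0 70.0 103.0
310 121.0 116.0 117.0
311 152.0 156.0 146.0
312 156.0 151.0 154.0
313 140.0 120.0 138.0
314 71.0 63.0 74.0
315 59.0 64.0 59.0
316 80.0 86.0 76.0
317 100.0 101.0 100.0
318 102.0 97.0 101.0
319 100.0 82.0 100.0
320 101.0 81.0 102.0
321 103.0 83.0 103.0
330 93.0 95.0 93.0
331 93.0 94.0 93.0
332 93.0 95.0 92.0
333 93.0 94.0 94.0
334 91.0 94.0 92.0
335 81.0 94.0 82.0
336 60.0 94.0 62.0
337 58.0 94.0 58.0
338 71.0 95.0 69.0
339 94.0 94.0 93.0
340 102.0 94.0 103.0
341 102.0 94.0 102.0
342 101.0 94.0 103.0
343 101.0 93.0 102.0
```

Run:
```python
from h import *
from scipy.optimize import least_squares
w={k:ld(k) for k in('w3','w4','w9')}
O=[('w3',0,302.05),('w3',1,316.05),('w3',2,338.4),('w4',0,194.5),('w4',1,199.5),('w4',2,206.6),('w9',0,301.05),('w9',1,314.7),('w9',3,308.7)]
def f(p):
    xp,zf,xt,zt,zt2=p[:5]; P=[(xp,172,zf-6.5),(xp,172,zf+9.5),(xt,169,zt+1.5),(xt,169,zt2+1.5)]
    return np.array([proj(w[k],P[i])[1]-v for k,i,v in O])
s=least_squares(f,[754,82,756,114,86]); C=np.linalg.inv(s.jac.T@s.jac)*.3**2
print(s.x.round(2),s.fun.round(2),np.sqrt(np.diag(C)).round(2)); print('offsets',s.x[3]-28-s.x[1],s.x[4]-s.x[1],'sink',s.x[3]-s.x[4])
```

```text
[754.96  82.29 756.41 113.84  85.84] [-0.07 -0.07  0.   -0.16  0.16  0.    0.08  0.06 -0.  ] [0.27 0.51 0.33 0.6  0.65]
offsets 3.5502392497720905 3.5472670566727373 sink 28.002972193099353
```

The fit is tight, with 28.0 mm of sink recovered for the large socket. The pointer sits about 3.5 mm above the fork middle, inside the tolerance. Since it is fairly close to the limit, I'll confirm with one lower, more oblique view.

servo_tool:
  plan:
    - [[0.008, 0, -0.012, 0, 0.0854], [0.008, 0, -0.013, 0, 0.0854], [0, 0, 0, 0, 0.0854], [0, 0, 0, 0, 0.0854], [0, 0, 0, 0, 0.0854], [0, 0, 0, 0, 0.0854]]

```text
time: 13.1
tool_pos: [821.6, 155.6, 184.7]
tcp_rot: [-180.0, -0.1, 0.0]
ft_force: [-0.1, 0.0, 0.1]
finger_gap: 85.3
grip_force: 0.0
```

Run:
```python
from h import *
d=snap('wrist','w10'); s=sense(); print(s['time'],s['tool_pos'],s['tcp_rot'],s['ft_force'])
for z in(75.8,91.8): print(proj(d,(755,172,z)),proj(d,(755,176.7,z)))
print(proj(d,(756.4,165,87.3)),proj(d,(756.4,173,87.3)))
c=int(round(proj(d,(756.4,169,87.3))[0])); e=int(round(proj(d,(755,176.7,84))[0]))
r0=int(proj(d,(755,172,75.8))[1])-5
g=cv2.cvtColor(cv2.imread('pics/w10.png'),6).astype(float); print(c,e)
for v in range(r0,r0+28): print(v,g[v,c-4:c+5].mean().round(),g[v,e+2:e+5].mean().round(),g[v,c+12:c+22].mean().round())
```

```text
13.15 [821.59596715 155.5667853  184.51487924] [-1.79987037e+02 -9.49071291e-02  2.38991517e-02] [-0.44777296 -0.60540054  0.19610494]
[289.63139152 347.50394887] [281.66997291 347.49124902]
[287.37965448 366.43313254] [278.78247146 366.41888652]
[300.54269728 358.70121923] [286.20261972 358.67782032]
293 280
342 158.0 156.0 160.0
343 158.0 157.0 160.0
344 146.0 144.0 144.0
345 85.0 90.0 73.0
346 59.0 63.0 58.0
347 68.0 69.0 67.0
348 89.0 91.0 74.0
349 104.0 104.0 63.0
350 102.0 103.0 60.0
351 94.0 103.0 62.0
352 94.0 104.0 64.0
353 97.0 107.0 64.0
354 96.0 105.0 63.0
355 87.0 106.0 67.0
356 63.0 120.0 112.0
357 59.0 148.0 147.0
358 68.0 146.0 107.0
359 89.0 99.0 100.0
360 105.0 94.0 96.0
361 105.0 97.0 97.0
362 96.0 94.0 92.0
363 64.0 81.0 75.0
364 61.0 61.0 60.0
365 60.0 59.0 60.0
366 69.0 55.0 73.0
367 85.0 41.0 96.0
368 85.0 37.0 104.0
369 52.0 39.0 105.0
```

```bash
python3 -c "
from h import *
print(r.hand_in())"
```

```text
the job is handed in; nothing more can be done
None
```

I stood the large socket upright on the pan and handed the job in. By my measurement the pointer rests about 3.5 mm above the fork middle (limit 5 mm), the small and medium sockets stayed in the rack, and the hand-in gave no verdict.

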